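Roll the creature eyes into the long well and open their dish

ROBOT

A 6-joint arm with a two-finger parallel gripper is mounted at the origin on the work surface. World frame = base frame: x ahead of the robot, y to its left, z up, the work surface at z = 0. Lengths are in m, angles in rad, forces in N, time in s.
With the tool pointing down it reaches from about 0.275 to 0.85 m from the base axis. Payload 19 kg.
Tool frame: the origin (TCP) lies on the front face of the gripper's body, between the roots of the fingers; the fingertips stand 73 mm ahead of it and the grasp point (between the pads) lies 54 mm ahead of it (r.tcp_to_tips is the distance from the TCP to the fingertips, in m); z points along the fingers, y is the line along which they close (so a half turn about z gives the same grasp; the last joint's range is limited). The gripper opens to 85 mm and grips with 20 to 120 N. Pads are 22 mm wide; open, the fingers measure 114 mm over their backs; the gripper's body (76 mm by 85 mm) begins 54 mm behind the grasp point. The pads swing forward as they close: fully open they stand 13 mm farther back than shut.
Start: joints at [-1.251, 0.15, 1.437, -0, 1.554, -0.134], TCP at [0.252, -0.517, 0.304] pointing down, gripper open.
Joint ranges: [-2.8, 2.8], [-0.68, 2.1], [0.12, 2.68], [-1.39, 4.53], [0.16, 2.79], [-2.81, 2.81]. Speed limits (rad/s): [1.89, 1.89, 2.22, 3.01, 3.01, 3.01].

INTERFACE

Orientations are given as a rotation vector (axis times angle).
In Python, from plant import r gives the robot as it stands.
- The arm moves only by the shell command python3 -m handwheel 'ROWS'. ROWS is JSON, a list of rows, each a list of 7 numbers: the shift along the world's x, y, z scaled (see below), then the turn, a rotation vector about the world's x, y, z scaled (see below), then the closure, from -1 (fully open) to 1 (shut). In form: [[x, y, z, rx, ry, rz, jaw], ...]. A call has exactly 10 rows; each row is the pose to reach, as a shift and turn from the pose commanded when the call began; what a row does not reach only later rows make up. The controller multiplies each number of a shift by 0.2 m and each number of a turn by 30 degrees. A row lasts 1/12 s, in which the tool goes at most 41.7 mm and 7.16 degrees, less where a joint would pass 70% of its speed; a pose out of reach is approached as far as the arm can. A call with a number of a shift or a turn outside -1 to 1 is refused whole. A call with a gripper value outside its range is refused whole. The fingers move at their own pace and stop on an object; the grip force is fixed at half the most. Time passes only in rows, so rows that repeat a pose let the fingers close, or fill a call up. It gives the time, the measured TCP pose, the force, the opening and the grip force at its end, in the units of the state.
- r.observe(): the state, without advancing time (a new reading comes with each control period).
- r.grab_frame(name): name is "scene" or "top" or "wrist"; returns (picture, depth): 400x640x3 uint8, red, green, blue; 400x640 float32, m along the optical axis (not along the pixel's ray), 0 where there is no reading.
- r.camera_info(name): a dict with "fx", "fy", "cx", "cy" (pixels), "R" (3x3) and "t" (3): a world point X has camera coordinates R X + t; the wrist camera has in their place "mount" (4x4, takes a point from camera to tool coordinates, whose origin is the TCP and whose axes are the flange's). Camera axes: x right, y down, z forward; pixel columns grow to the right and rows downward; lengths in m; the calibration is good to about 2 mm. A picture is of the moment at which its call begins: read the wrist's pose just before it. camera_info takes no time and is no camera call.
- r.sign_off(): hands the job in; it is judged then, once.
The state is a dict: "clock": time; "joints": joint angles; "qvel": joint speeds; "joint_torque": joint torques, N m; "position": TCP position; "eef_rot": TCP orientation; "force": force on the tool from outside, world axes, zero at the start; "wrist_torque": the same for the moment, N m; "finger_gap": opening from 0.0 (shut) to 1.0 (fully open); "grasp_force": force on a finger pad.
Only numpy, scipy, OpenCV 4.12 (cv2) and the standard library are available. Lean on these libraries where they do the work, as an engineer would, in place of code of your own. Each camera call takes 0.05 s, during which the arm holds its last target. There are 200 camera calls.

TASK

Two creature eyes lie in the steep well of the covered dish, under its loose clear lid. Keeping the lid on, tip the dish so that both eyes roll over the hump in its floor into the long well, and set the dish down gently, still covered, upright and lengthwise in the middle of the blue board. Then lift the lid off and lay it gently, red fin up and lengthwise, in the middle of the yellow mat; leave everything else on the bench alone.

Things in the scene. Friction and masses are not known exactly. Their poses are not given: they have to be found in the camera images.
- dish: White open dish, 158 (x) by 82 (y) by 56 mm high, walls 4 mm, about 0.24 kg. Origin: centre of its underside; x lengthwise, z up. A 6 mm rib along x at y = 0 splits it into two 35 mm lanes, one eye in each. A black upright fin (x -30 to +10, y -3 to +3 mm) rises from the rib to z = 98 mm. Starts level on the bench, +x end away from the robot, within 0.3 rad of world x.
- dish_crest (a point): Middle of the hump across the black floor, at (30, 0, 20) mm of the dish. From it the floor falls at 20 degrees to the +x end (steep well, 45 mm long, where the eyes start) and at 7 degrees to the -x end (long well, 105 mm long, where they must end). With the +x end raised clearly more than 20 degrees the eyes roll over it; level again, they stay at the -x end.
- dish_grip (a point): Point on the dish at (-10, 4, 83) mm of its frame: middle of the pair of fins (the dish's black one, the lid's red one), 23 mm above the lid's plate, 15 mm below the fins' tops. Pinched here across y, the two fins (14 mm over all; the 2 mm gap between them closes as the lid slides) hold dish and lid together.
- lid: Clear flat lid, 158 by 82 by 4 mm, 0.09 kg, lying loose on the dish's rim. Origin: centre of its underside, 56 mm above the dish's underside; axes as the dish's at the start. A 10 mm wide notch along y = 0, open at the +x end and ending at x = -35 mm, lets the black fin through. A red upright fin (x -30 to +70, y +5 to +11 mm) rises to z = 42 mm.
- lid_grip (a point): Point on the lid at (45, 8, 27) mm of its frame: on the red fin, past the end of the black one, 15 mm below its top; pinch across y here to lift the lid alone.
- eye_green: Ball 30 mm across, 22 g, white with a green iris; origin at its centre. Starts in the steep well of the lane at +y.
- eye_amber: Ball 30 mm across, 22 g, white with an orange iris; origin at its centre. Starts in the steep well of the lane at -y.
- board: Fixed blue board, 210 (x) by 140 (y) by 12 mm thick, flat on the bench. Origin: centre of its underside; x lengthwise.
- mat: Fixed yellow mat, 200 (x) by 130 (y) by 6 mm thick, flat on the bench. Origin: centre of its underside; x lengthwise.
- paint_jar: Bystander: jar with a red cap, 54 mm across, 60 mm high; origin under its centre.
- clay_block: Bystander: terracotta clay block, 90 by 60 by 45 mm; origin under its centre.
- spatula: Bystander: spatula lying on the bench.
- water_cup: Bystander: blue cup, 72 mm across, 85 mm high; origin under its centre.
- glue_bottle: Bystander: amber bottle, 56 mm across, 130 mm high; origin under its centre.
- bust: Bystander: terracotta horned creature head on a wooden stand, about 100 mm wide, 190 mm high; origin under its centre.
Mind the look-alikes: they are no part of the job. Leave any green or pink look-alike of the lid alone.

How it is judged:
On the way, in this order (a step that is already met when the one before it is completed fails the run):
1. both eyes are in the long well with the lid still on the dish (x of eye_green in the frame of dish between -0.08 and -0.03 m and z of eye_green in the frame of dish between 0 and 0.055 m and y of eye_green in the frame of dish between -0.04 and 0.04 m and x of eye_amber in the frame of dish between -0.08 and -0.03 m and z of eye_amber in the frame of dish between 0 and 0.055 m and y of eye_amber in the frame of dish between -0.04 and 0.04 m and x of lid in the frame of dish between -0.02 and 0.02 m and y of lid in the frame of dish between -0.015 and 0.015 m and z of lid in the frame of dish between 0.048 and 0.064 m), for 0.2 s.
2. the dish stands upright on the board, lengthwise, lid still on, eyes still in the long well (all of step 1 and horizontal distance between dish and board below 0.03 m and angle between the x axis of dish and the x axis of board, either way round below 0.3 rad and angle between dish's own z axis and vertical below 0.06 rad and height (world z) of dish between 0.008 and 0.017 m and linear speed of dish below 0.03 m/s), for 0.2 s.
3. the lid lies on the mat (horizontal distance between lid and mat below 0.03 m and angle between the x axis of lid and the x axis of mat, either way round below 0.3 rad and angle between each of lid, dish's own z axis and vertical below 0.06 rad and height (world z) of lid between 0.002 and 0.011 m and linear speed of each of lid, dish below 0.03 m/s and x of eye_green in the frame of dish between -0.08 and -0.03 m and z of eye_green in the frame of dish between 0 and 0.055 m and y of eye_green in the frame of dish between -0.04 and 0.04 m and x of eye_amber in the frame of dish between -0.08 and -0.03 m and z of eye_amber in the frame of dish between 0 and 0.055 m and y of eye_amber in the frame of dish between -0.04 and 0.04 m and horizontal distance between dish and board below 0.03 m and angle between the x axis of dish and the x axis of board, either way round below 0.3 rad and height (world z) of dish between 0.008 and 0.017 m), for 0.2 s.
At the end, for the whole second after the job is handed in: Dish upright on the blue board (centre within 30 mm), eyes in its long well (dish x below -30 mm), lid flat on the yellow mat, red fin up (centre within 30 mm); both lengthwise within 0.3 rad either way round, tilt under 0.06 rad, at rest and released (all of step 3 and contact force between each of dish, lid and the fingers below 0.3 N); the robot touches nothing.
It fails at once if the lid is off the dish (more than 20 mm lengthwise, 15 mm sideways or 8 mm in height out of place) while an eye is not in the long well (not (x of lid in the frame of dish between -0.02 and 0.02 m and y of lid in the frame of dish between -0.015 and 0.015 m and z of lid in the frame of dish between 0.048 and 0.064 m) and not (x of eye_green in the frame of dish between -0.08 and -0.03 m and z of eye_green in the frame of dish between 0 and 0.055 m and y of eye_green in the frame of dish between -0.04 and 0.04 m and x of eye_amber in the frame of dish between -0.08 and -0.03 m and z of eye_amber in the frame of dish between 0 and 0.055 m and y of eye_amber in the frame of dish between -0.04 and 0.04 m)).
It fails at once if the dish is dropped or banged on the board (faster than 0.35 m/s within 6 mm of it) (horizontal distance between dish and board below 0.08 m and height (world z) of dish below 0.018 m and linear speed of dish above 0.35 m/s).
It fails at once if the lid is dropped or banged on the mat (faster than 0.35 m/s within 6 mm of it) (horizontal distance between lid and mat below 0.08 m and height (world z) of lid below 0.012 m and linear speed of lid above 0.35 m/s).
It fails at once if a bystander is moved more than 30 mm (distance of any of paint_jar, clay_block, spatula, water_cup, glue_bottle, bust from where it was at the start of the episode above 0.03 m).
It also fails if it takes over 72 s, if anything falls off the work surface, if the arm or the gripper's body presses on something with over 40 N, if the wrist force passes 120 N, or if a joint passes its speed limit or range.

## Working session

There is one attempt and no reset: what is moved stays moved. The work goes in short steps, Python scripts to look and compute and a shell command to move; the robot and the scene stay as the last step left them, time stands still between calls to the robot, and variables do not carry over. Pictures are saved under pics/ and viewed, at most 13 in all, crops included, and the job is handed in when it is done.

```bash
mkdir -p pics; cat > h.py <<'E'
import numpy as np, cv2
from plant import r
def look(n,f):
    im,d=r.grab_frame(n); cv2.imwrite(f'pics/{f}.png',im[:,:,::-1]); np.savez(f'pics/{f}.npz',im=im,d=d); return im,d
def pts(n,d):
    c=r.camera_info(n); v,u=np.mgrid[:d.shape[0],:d.shape[1]]
    P=np.stack([(u-c['cx'])/c['fx']*d,(v-c['cy'])/c['fy']*d,d],-1)
    return (P-np.array(c['t']))@np.array(c['R'])  # R^T(P-t)
E
python3 - <<'E'
from h import *
for n in('top','scene'): look(n,n+'0')
print(r.observe()); print(r.camera_info('top'),r.camera_info('scene'))
E
```

```text
{'clock': 0.1, 'joints': array([-1.25099220e+00,  1.50941416e-01,  1.43794064e+00, -4.00842421e-05,
        1.55380905e+00, -1.34007361e-01]), 'qvel': array([-0.00044219, -0.00214564, -0.00253111, -0.00203451,  0.00073956,
       -0.0006327 ]), 'joint_torque': array([ 7.31162931e-03, -7.14385915e+01, -5.71792674e+01, -1.78776963e-05,
        7.11223518e-03, -5.42015925e-05]), 'position': array([ 0.25200162, -0.51668069,  0.30334581]), 'eef_rot': array([-3.06000238e+00, -7.06500058e-01,  2.22665509e-04]), 'force': array([ 0.59480287, -0.23308425, -0.07627253]), 'wrist_torque': array([0.00651763, 0.01605962, 0.05945338]), 'grasp_force': 0.0, 'finger_gap': 0.9988702988510738}
{'fx': 387.6924894963099, 'fy': 387.6924894963099, 'cx': 323.18514711197963, 'cy': 196.91764155631762, 'R': array([[ 8.81519175e-04, -9.99989312e-01,  4.53862621e-03],
       [-9.97431097e-01, -1.20433441e-03, -7.16223116e-02],
       [ 7.16270121e-02, -4.46383048e-03, -9.97421498e-01]]), 't': array([-0.06664683,  0.54269825,  1.46520666])} {'fx': 387.6474651216653, 'fy': 387.6474651216653, 'cx': 319.2323548711222, 'cy': 198.71495548978805, 'R': array([[-0.40916669,  0.91243422,  0.0068124 ],
       [ 0.67896641,  0.30944251, -0.66577019],
       [-0.60957955, -0.26778559, -0.74612576]]), 't': array([ 0.26249882, -0.26332192,  1.82426702])}
```

View pics/top0.png

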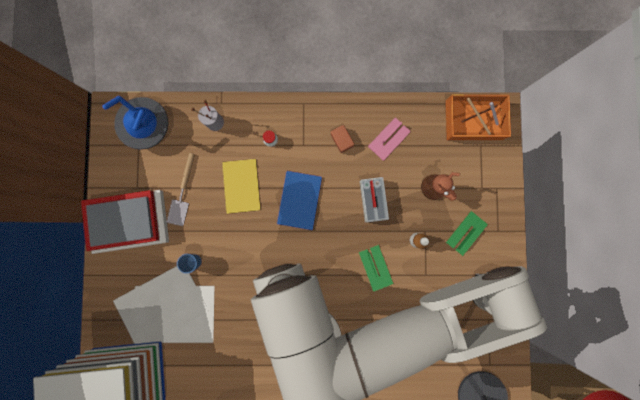

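View pics/scene0.png

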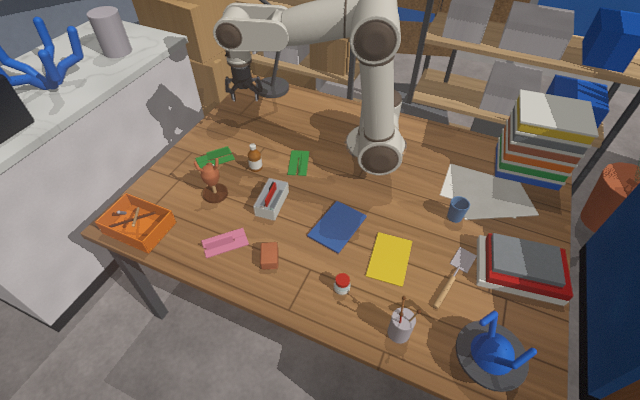

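The top view shows the dish at (374,200) with its red fin at about (374,193), the blue board at (300,200) and the yellow mat at (241,186). The bust is at (438,187) and the glue bottle at (420,241). The scene view agrees.

```bash
cat >> h.py <<'E'
def onplane(n,uv,z):
    c=r.camera_info(n); R=np.array(c['R']); o=-R.T@np.array(c['t'])
    uv=np.asarray(uv,float).reshape(-1,2)
    d=np.c_[(uv[:,0]-c['cx'])/c['fx'],(uv[:,1]-c['cy'])/c['fy'],np.ones(len(uv))]@R
    return (o+d*((z-o[2])/d[:,2])[:,None])
def rect(n,mask,z):
    cs,_=cv2.findContours(mask.astype(np.uint8),cv2.RETR_EXTERNAL,cv2.CHAIN_APPROX_NONE)
    c=max(cs,key=cv2.contourArea)
    p=onplane(n,c,z)[:,:2]
    (ctr,wh,a)=cv2.minAreaRect((p*1000).astype(np.float32))
    if wh[0]<wh[1]: a-=90
    a=(a+90)%180-90
    return np.round(ctr,1),np.round(wh,1),round(a,2)
E
python3 - <<'E'
from h import *
for n in('top','scene'):
    z=np.load(f'pics/{n}0.npz'); im=z['im'];d=z['d']
    hsv=cv2.cvtColor(im,cv2.COLOR_RGB2HSV);H,S,V=cv2.split(hsv)
    W=pts(n,d)
    reg=(W[...,0]>.3)&(W[...,0]<.75)&(d>0)
    print(n,'board',rect(n,reg&(H>100)&(H<125)&(S>130)&(W[...,1]<.16)&(W[...,1]>-.1),.012))
    print(n,'mat',rect(n,reg&(H>22)&(H<35)&(S>150),.006))
    dm=reg&(abs(W[...,0]-.53)<.12)&(abs(W[...,1]+.125)<.1)
    red=dm&((H<6)|(H>174))&(S>150)&(V>80)
    print('red n',red.sum(),rect(n,red,.098), W[red].min(0),W[red].max(0))
    top=dm&(W[...,2]>.045)&(W[...,2]<.07)
    wh=dm&(S<50)&(W[...,2]>.02)&(W[...,2]<.075)
    for nm,m in(('top',top),('white',wh)):
        print(nm,m.sum(),rect(n,m,.058),np.median(W[m],0))
    x=np.zeros(3)
for nm,uv,z in(('bust',(438,187),.15),('bottle',(425,241),.13)): print(nm,onplane('top',[uv],z))
E
```

```text
top board (array([531.2,  26.3]), array([135.5, 204.5]), -9.8)
top mat (array([586.7, 252.2]), array([197.9, 128.9]), 5.68)Traceback (most recent call last):
  File "<stdin>", line 11, in <module>
  File "h.py", line 16, in rect
    c=max(cs,key=cv2.contourArea)
ValueError: max() iterable argument is empty
```

```bash
python3 - <<'E'
from h import *
for n in('top','scene'):
    z=np.load(f'pics/{n}0.npz'); im=z['im'];d=z['d']
    hsv=cv2.cvtColor(im,cv2.COLOR_RGB2HSV);H,S,V=cv2.split(hsv)
    W=pts(n,d)
    reg=(W[...,0]>.3)&(W[...,0]<.75)&(d>0)
    print(n,'board',rect(n,reg&(H>100)&(H<125)&(S>130)&(W[...,1]<.16)&(W[...,1]>-.1),.012))
    print(n,'mat',rect(n,reg&(H>22)&(H<35)&(S>150),.006))
    dm=reg&(abs(W[...,0]-.53)<.11)&(abs(W[...,1]+.24)<.1)
    red=dm&((H<6)|(H>174))&(S>150)&(V>80)
    wh=dm&(S<60)&(V>90)&(W[...,2]>.02)&(W[...,2]<.075)
    top=dm&(W[...,2]>.045)&(W[...,2]<.07)
    for nm,m,zz in(('red',red,.098),('top',top,.058),('white',wh,.058)):
        print(nm,m.sum(), m.sum() and (rect(n,m,zz),np.median(W[m],0).round(3)))
for nm,uv,z in(('bust',(438,187),.15),('bottle',(425,241),.13)): print(nm,onplane('top',[uv],z).round(3))
E
```

```text
top board (array([531.2,  26.3]), array([135.5, 204.5]), -9.8)
top mat (array([586.7, 252.2]), array([197.9, 128.9]), 5.68)
red 66 ((array([ 549.8, -246.1]), array([92.1, 10.8]), 7.66), array([ 0.542, -0.247,  0.092]))
top 832 ((array([ 534. , -257.8]), array([157.6,  83.4]), 7.24), array([ 0.531, -0.26 ,  0.059]))
white 840 ((array([ 533.8, -256.2]), array([157.7,  86.5]), 7.39), array([ 0.529, -0.259,  0.059]))
scene board (array([594. ,  16.4]), array([136.9,  84.7]), 79.45)
scene mat (array([589.4, 252.6]), array([200.9, 130.6]), 5.8)
red 100 ((array([ 567.5, -240.3]), array([118.8,  19.9]), 6.97), array([ 0.557, -0.245,  0.09 ]))
top 596 ((array([ 536.7, -255.2]), array([173. ,  88.3]), 7.14), array([ 0.546, -0.247,  0.06 ]))
white 710 ((array([ 544.8, -249.6]), array([187.2,  97.7]), 6.92), array([ 0.554, -0.241,  0.059]))
bust [[ 0.569 -0.468  0.15 ]]
bottle [[ 0.38  -0.424  0.13 ]]
```

```bash
python3 -m handwheel '[[0.07,0.065,0,0,0,-0.03,-1],[0.14,0.13,0,0,0,-0.06,-1],[0.21,0.195,0,0,0,-0.09,-1],[0.28,0.26,0,0,0,-0.12,-1],[0.35,0.325,0,0,0,-0.15,-1],[0.42,0.39,0,0,0,-0.18,-1],[0.49,0.455,0,0,0,-0.21,-1],[0.56,0.52,0,0,0,-0.24,-1],[0.63,0.585,0,0,0,-0.27,-1],[0.7,0.65,0,0,0,-0.31,-1]]'
python3 -m handwheel '[[0.07,0.07,0,0,0,-0.03,-1],[0.14,0.14,0,0,0,-0.06,-1],[0.21,0.21,0,0,0,-0.09,-1],[0.28,0.28,0,0,0,-0.12,-1],[0.35,0.35,0,0,0,-0.15,-1],[0.42,0.42,0,0,0,-0.18,-1],[0.49,0.49,0,0,0,-0.21,-1],[0.56,0.56,0,0,0,-0.24,-1],[0.66,0.66,0,0,0,-0.31,-1],[0.66,0.66,0,0,0,-0.31,-1]]'
cat >> h.py <<'E'
from scipy.spatial.transform import Rotation as Ro
def wristpts(d):
    o=r.observe(); c=r.camera_info('wrist'); v,u=np.mgrid[:d.shape[0],:d.shape[1]]
    P=np.stack([(u-c['cx'])/c['fx']*d,(v-c['cy'])/c['fy']*d,d],-1)
    M=np.array(c['mount']); P=P@M[:3,:3].T+M[:3,3]
    return P@Ro.from_rotvec(o['eef_rot']).as_matrix().T+o['position']
def yaw(): 
    m=Ro.from_rotvec(r.observe()['eef_rot']).as_matrix(); return np.degrees(np.arctan2(m[1,0],m[0,0])),m[:,2]
E
python3 - <<'E'
from h import *
print(r.tcp_to_tips,yaw(),r.observe()['position'])
im,d=look('wrist','w1'); W=wristpts(d); look('top','t1')
H,S,V=cv2.split(cv2.cvtColor(im,cv2.COLOR_RGB2HSV))
red=((H<6)|(H>174))&(S>150)&(V>60)&(d>0)&(W[...,2]>.09)&(W[...,2]<.105)
p=W[red]; print(red.sum(),p.mean(0),p.min(0),p.max(0))
print(cv2.minAreaRect((p[:,:2]*1000).astype(np.float32)))
t=(W[...,2]>.045)&(W[...,2]<.07)&(d>0)
print(cv2.minAreaRect((W[t][:,:2]*1000).astype(np.float32)))
b=(W[...,2]>.09)&(W[...,2]<.105)&(d>0)&(V<60)&~red
print(b.sum(),cv2.minAreaRect((W[b][:,:2]*1000).astype(np.float32)))
E
```

```text
clock: 0.93
position: [0.3926, -0.386, 0.3036]
eef_rot: [-3.108, -0.455, 0.0]
force: [0.5, -0.2, 0.4]
finger_gap: 0.998
grasp_force: 0.0
clock: 1.77
position: [0.5262, -0.252, 0.3034]
eef_rot: [-3.134, -0.202, -0.001]
force: [0.8, 0.3, 0.5]
finger_gap: 0.998
grasp_force: 0.0
0.0726 (np.float64(7.393470088921697), array([ 2.62051586e-04,  1.42456105e-03, -9.99998951e-01])) [ 0.52621786 -0.25202442  0.30342027]
649 [ 0.55258128 -0.24923139  0.09748557] [ 0.50157595 -0.25734614  0.09525348] [ 0.599303   -0.24109693  0.09986238]
((550.4337768554688, -249.58468627929688), (98.04926300048828, 4.676417827606201), 7.469226360321045)
((528.8160400390625, -325.2300109863281), (272.8592834472656, 246.45770263671875), 67.18053436279297)
248 ((522.989990234375, -260.9859313964844), (38.99817657470703, 5.494483947753906), 7.681430339813232)
```

View pics/w1.png

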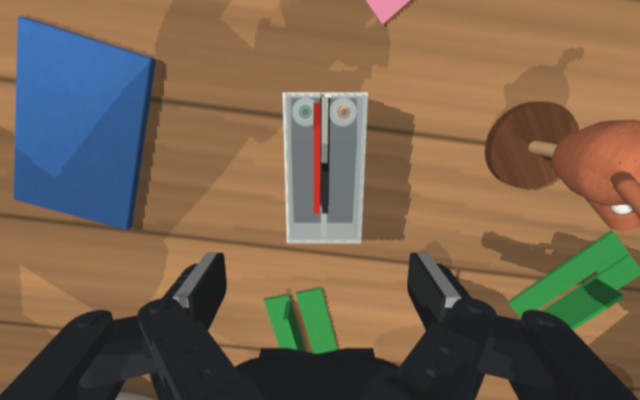

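The wrist view shows the dish at (325,167), with the green iris at (305,112), the amber iris at (343,111) and both fins straight. The fins line up with the jaws, so I'm descending.

```bash
python3 -m handwheel '[[-0.01,-0.015,-0.1,0,0,0,-1],[-0.01,-0.015,-0.2,0,0,0,-1],[-0.01,-0.015,-0.3,0,0,0,-1],[-0.01,-0.015,-0.4,0,0,0,-1],[-0.01,-0.015,-0.5,0,0,0,-1],[-0.01,-0.015,-0.58,0,0,0,-1],[-0.01,-0.015,-0.66,0,0,0,-1],[-0.01,-0.015,-0.74,0,0,0,-1],[-0.01,-0.015,-0.81,0,0,0,-1],[-0.01,-0.015,-0.81,0,0,0,-1]]'
python3 -c "
from h import *
look('wrist','w1b');print(r.observe()['position'],yaw())"
```

```text
clock: 2.7
position: [0.5206, -0.2579, 0.1391]
eef_rot: [-3.133, -0.202, 0.005]
force: [0.5, -0.3, -0.5]
finger_gap: 1.001
grasp_force: 0.0
[ 0.52109857 -0.25807975  0.14075246] (np.float64(7.371630887535165), array([-0.00219228,  0.00143511, -0.99999657]))
```

```bash
python3 -m handwheel '[[0.005,0.005,0,0,0,0,-0.6],[0.005,0.005,0,0,0,0,-0.3],[0.005,0.005,0,0,0,0,0],[0.005,0.005,0,0,0,0,0.2],[0.005,0.005,0,0,0,0,0.4],[0.005,0.005,0,0,0,0,0.6],[0.005,0.005,0,0,0,0,0.8],[0.005,0.005,0,0,0,0,1],[0.005,0.005,0,0,0,0,1],[0.005,0.005,0,0,0,0,1]]'
python3 -c "
from h import *
look('wrist','w2');print(r.observe())"
```

```text
clock: 3.58
position: [0.5231, -0.2567, 0.1421]
eef_rot: [-3.135, -0.203, -0.0]
force: [-1.6, 2.7, 6.0]
finger_gap: 0.131
grasp_force: 59.4
{'clock': 3.6333, 'joints': array([-5.88503071e-01,  2.71384884e-01,  1.62969106e+00,  2.24250060e-04,
        1.24035826e+00,  8.53002074e-01]), 'qvel': array([-8.44670890e-04, -1.23585734e-03, -5.09561794e-05,  1.57679112e-03,
        3.46648123e-04, -1.57732306e-03]), 'joint_torque': array([-9.28493254e-01, -7.37339258e+01, -5.03733230e+01, -3.73833301e-01,
       -7.94271491e-01, -6.24921243e-02]), 'position': array([ 0.52311996, -0.25672827,  0.14215321]), 'eef_rot': array([-3.13496583e+00, -2.02830003e-01, -4.00136536e-04]), 'force': array([-2.63735973,  2.29648665,  5.42315646]), 'wrist_torque': array([ 0.37335698,  0.22895747, -0.04072265]), 'grasp_force': 59.39941227436066, 'finger_gap': 0.1345736815979535}
```

View pics/w2.png

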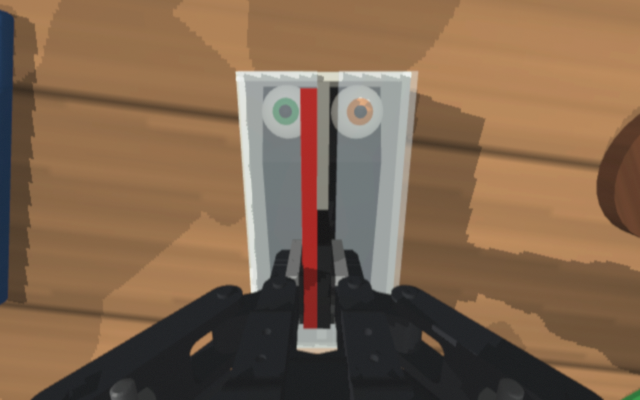

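The pads hold both fins at about 11–12 mm. Both eyes, at (285,111) and (360,111), are still in the steep well. Lifting now.

```bash
python3 -m handwheel '[[0,0,0.02,0,0,0,1],[0,0,0.06,0,0,0,1],[0,0,0.12,0,0,0,1],[0,0,0.2,0,0,0,1],[0,0,0.3,0,0,0,1],[0,0,0.4,0,0,0,1],[0,0,0.5,0,0,0,1],[0,0,0.57,0,0,0,1],[0,0,0.6,0,0,0,1],[0,0,0.6,0,0,0,1]]'
python3 -c "
from h import *
look('wrist','w3');print(yaw())"
```

```text
clock: 4.47
position: [0.5233, -0.257, 0.2639]
eef_rot: [3.133, 0.203, 0.003]
force: [-0.6, -0.1, -5.3]
finger_gap: 0.127
grasp_force: 58.5
(np.float64(7.401818656690996), array([ 7.68961341e-04, -4.85407844e-04, -9.99999587e-01]))
```

View pics/w3.png

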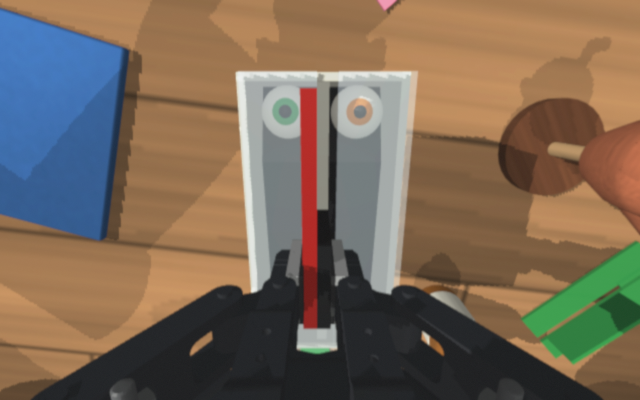

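The dish and lid came up together with the eyes unmoved at (285,111) and (360,111). Next I tip it, +x end up.

```bash
python3 -m handwheel '[[0,0,0,0.013,-0.1,0,1],[0,0,0,0.026,-0.2,0,1],[0,0,0,0.039,-0.3,0,1],[0,0,0,0.052,-0.4,0,1],[0,0,0,0.065,-0.5,0,1],[0,0,0,0.078,-0.6,0,1],[0,0,0,0.09,-0.7,0,1],[0,0,0,0.103,-0.79,0,1],[0,0,0,0.116,-0.89,0,1],[0,0,0,0.13,-0.99,0,1]]'
python3 -m handwheel '[[0,0,0,0.007,-0.05,0,1],[0,0,0,0.013,-0.1,0,1],[0,0,0,0.013,-0.1,0,1],[0,0,0,0.013,-0.1,0,1],[0,0,0,0.013,-0.1,0,1],[0,0,0,0.013,-0.1,0,1],[0,0,0,0.013,-0.1,0,1],[0,0,0,0.013,-0.1,0,1],[0,0,0,0.013,-0.1,0,1],[0,0,0,0.013,-0.1,0,1]]'
python3 -c "
from h import *
look('wrist','w4');look('top','t4');print(yaw())"
```

```text
clock: 5.35
position: [0.5226, -0.2566, 0.2606]
eef_rot: [-2.995, -0.193, -0.802]
force: [-0.1, 0.3, -4.6]
finger_gap: 0.13
grasp_force: 58.7
clock: 6.18
position: [0.5231, -0.2568, 0.2618]
eef_rot: [-2.971, -0.192, -0.879]
force: [-0.6, -0.6, -4.7]
finger_gap: 0.13
grasp_force: 59.2
(np.float64(7.394325934749591), array([ 0.53964818,  0.07095002, -0.83889567]))
```

View pics/w4.png

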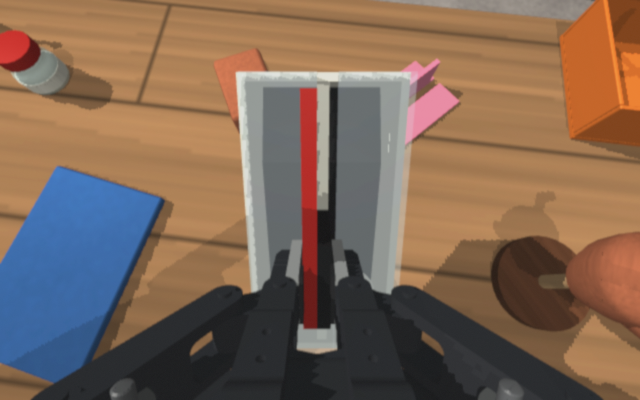

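The steep well at (285,111)/(360,111) is empty, so both eyes rolled back. Leveling, then turning by −17° toward the board's yaw.

```bash
python3 -m handwheel '[[0,0,0,-0.013,0.1,0,1],[0,0,0,-0.026,0.2,0,1],[0,0,0,-0.039,0.3,0,1],[0,0,0,-0.052,0.4,0,1],[0,0,0,-0.065,0.5,0,1],[0,0,0,-0.078,0.6,0,1],[0,0,0,-0.09,0.7,0,1],[0,0,0,-0.103,0.79,0,1],[0,0,0,-0.116,0.89,0,1],[0,0,0,-0.13,0.99,0,1]]'
python3 -m handwheel '[[0,0,0,-0.007,0.05,0,1],[0,0,0,-0.013,0.1,0,1],[0,0,0,-0.013,0.1,0,1],[0,0.04,0,-0.013,0.1,0,1],[0,0.1,0,-0.013,0.1,0,1],[0,0.2,0,-0.013,0.1,0,1],[0,0.3,0,-0.013,0.1,0,1],[0,0.4,0,-0.013,0.1,0,1],[0,0.5,0,-0.013,0.1,0,1],[0,0.6,0,-0.013,0.1,0,1]]'
python3 -m handwheel '[[0,0.09,0,0,0,-0.05,1],[0,0.18,0,0,0,-0.11,1],[0,0.27,0,0,0,-0.17,1],[0,0.36,0,0,0,-0.23,1],[0,0.45,0,0,0,-0.29,1],[0,0.54,0,0,0,-0.35,1],[0,0.63,0,0,0,-0.41,1],[0,0.7,0,0,0,-0.47,1],[0,0.74,0,0,0,-0.53,1],[0,0.75,0,0,0,-0.57,1]]'
python3 - <<'E'
from h import *
print(yaw(),r.observe()['position'])
im,d=look('wrist','w5'); W=wristpts(d); look('scene','s5')
print(r.observe()['position'])
H,S,V=cv2.split(cv2.cvtColor(im,cv2.COLOR_RGB2HSV))
red=((H<6)|(H>174))&(S>150)&(V>60)&(d>0)&(W[...,2]>.18)
print(cv2.minAreaRect((W[red][:,:2]*1000).astype(np.float32)),W[red].max(0))
E
```

```text
clock: 7.12
position: [0.5232, -0.2568, 0.262]
eef_rot: [-3.131, -0.202, -0.08]
force: [-0.7, -0.3, -4.4]
finger_gap: 0.131
grasp_force: 59.1
clock: 7.95
position: [0.5225, -0.1349, 0.2621]
eef_rot: [-3.135, -0.203, -0.002]
force: [0.7, 1.1, -4.7]
finger_gap: 0.125
grasp_force: 59.1
clock: 8.78
position: [0.5224, 0.0152, 0.2621]
eef_rot: [-3.129, 0.266, -0.002]
force: [-0.2, -0.1, -4.2]
finger_gap: 0.133
grasp_force: 59.2
(np.float64(-9.711009269623665), array([ 0.00114387,  0.00104405, -0.9999988 ])) [0.52237526 0.01517815 0.26213929]
[0.52262674 0.01389325 0.26207112]
((551.92626953125, 12.743436813354492), (6.194863319396973, 99.75631713867188), 80.25442504882812) [0.60142739 0.02351953 0.22600366]
```

View pics/s5.png

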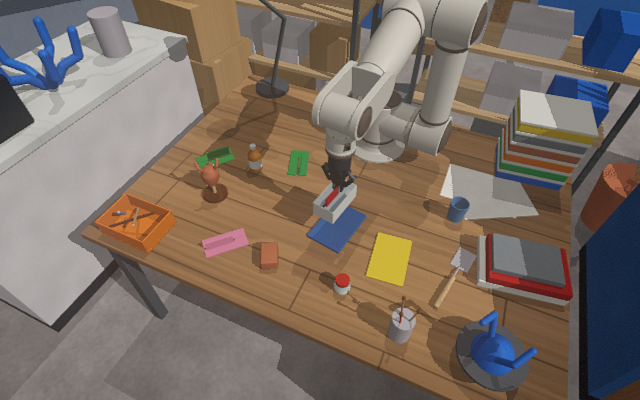

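The dish is level and covered, hanging at about (335,205) over the board at (337,228). Shift y by 16 mm and lower in two stages.

```bash
python3 -m handwheel '[[0,0.03,-0.03,0,0,0,1],[0,0.06,-0.09,0,0,0,1],[0,0.08,-0.16,0,0,0,1],[0,0.083,-0.24,0,0,0,1],[0,0.083,-0.32,0,0,0,1],[0,0.083,-0.39,0,0,0,1],[0,0.083,-0.44,0,0,0,1],[0,0.083,-0.48,0,0,0,1],[0,0.083,-0.5,0,0,0,1],[0,0.083,-0.5,0,0,0,1]]'
python3 -m handwheel '[[0,0,-0.004,0,0,0,1],[0,0,-0.008,0,0,0,1],[0,0,-0.012,0,0,0,1],[0,0,-0.016,0,0,0,1],[0,0,-0.02,0,0,0,1],[0,0,-0.024,0,0,0,1],[0,0,-0.028,0,0,0,1],[0,0,-0.032,0,0,0,1],[0,0,-0.034,0,0,0,1],[0,0,-0.034,0,0,0,1]]'
```

```text
clock: 9.72
position: [0.5228, 0.0298, 0.161]
eef_rot: [-3.13, 0.266, 0.002]
force: [-0.5, 0.0, -5.3]
finger_gap: 0.13
grasp_force: 59.2
clock: 10.55
position: [0.523, 0.0298, 0.1549]
eef_rot: [-3.13, 0.266, 0.0]
force: [0.6, -0.1, -4.0]
finger_gap: 0.128
grasp_force: 59.2
```

Not yet in contact; easing down 1–2 mm more.

```bash
python3 -m handwheel '[[0,0,-0.002,0,0,0,1],[0,0,-0.004,0,0,0,1],[0,0,-0.006,0,0,0,1],[0,0,-0.008,0,0,0,1],[0,0,-0.008,0,0,0,1],[0,0,-0.008,0,0,0,1],[0,0,-0.008,0,0,0,1],[0,0,-0.008,0,0,0,1],[0,0,-0.008,0,0,0,1],[0,0,-0.008,0,0,0,1]]'
```

```text
clock: 11.38
position: [0.5231, 0.0299, 0.1541]
eef_rot: [-3.13, 0.265, -0.001]
force: [-4.7, 1.0, 7.0]
finger_gap: 0.129
grasp_force: 60.9
```

```bash
python3 -m handwheel '[[0,0,0,0,0,0,0.7],[0,0,0,0,0,0,0.5],[0,0,0,0,0,0,0.3],[0,0,0,0,0,0,0],[0,0,0,0,0,0,-0.3],[0,0,0,0,0,0,-0.6],[0,0,0,0,0,0,-1],[0,0,0,0,0,0,-1],[0,0,0,0,0,0,-1],[0,0,0,0,0,0,-1]]'
python3 -m handwheel '[[0,0,0.03,0,0,0,-1],[0,0,0.1,0,0,0,-1],[0,0,0.18,0,0,0,-1],[0,0,0.26,0,0,0,-1],[0,0,0.34,0,0,0,-1],[0,0,0.42,0,0,0,-1],[0,0,0.5,0,0,0,-1],[0,0,0.56,0,0,0,-1],[0,0,0.6,0,0,0,-1],[0,0,0.6,0,0,0,-1]]'
python3 - <<'E'
from h import *
print(yaw(),r.observe()['position'])
im,d=look('wrist','w6'); W=wristpts(d)
H,S,V=cv2.split(cv2.cvtColor(im,cv2.COLOR_RGB2HSV))
red=((H<6)|(H>174))&(S>150)&(V>60)&(d>0)&(W[...,2]>.1)&(W[...,2]<.125)
q=cv2.minAreaRect((W[red][:,:2]*1000).astype(np.float32));print('red',q,W[red].mean(0))
t=(W[...,2]>.1)&(W[...,2]<.125)&(d>0)&(V<60)
print('black',cv2.minAreaRect((W[t][:,:2]*1000).astype(np.float32)))
b=(H>100)&(H<125)&(S>130)&(d>0)&(W[...,2]<.03)
print('board',cv2.minAreaRect((W[b][:,:2]*1000).astype(np.float32)),np.median(W[b],0))
E
```

```text
clock: 12.22
position: [0.5231, 0.0298, 0.1535]
eef_rot: [-3.13, 0.266, -0.0]
force: [-0.8, 0.1, -0.8]
finger_gap: 1.001
grasp_force: 0.0
clock: 13.05
position: [0.5234, 0.0298, 0.2751]
eef_rot: [-3.13, 0.266, -0.004]
force: [0.6, -0.2, -0.2]
finger_gap: 0.996
grasp_force: 0.0
(np.float64(-9.698958918000042), array([ 2.30075253e-03, -5.02645976e-05, -9.99997352e-01])) [0.52339025 0.02980675 0.27513884]
red ((552.484619140625, 27.700950622558594), (5.916319370269775, 97.89827728271484), 80.70075225830078) [0.55458151 0.02774334 0.10822796]
black ((522.8116455078125, 26.57145118713379), (4.707216739654541, 39.15666580200195), 80.2002944946289)
board ((532.6114501953125, 26.149574279785156), (137.0457305908203, 206.4671630859375), 80.16505432128906) [0.5869052  0.0274286  0.01019948]
```

View pics/w6.png

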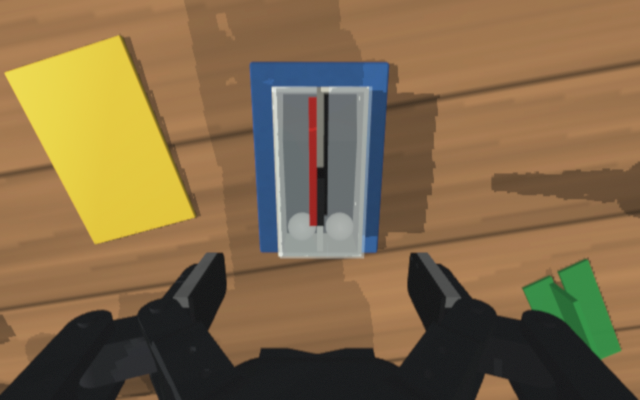

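The dish sits centred on the board at (318,170), with both eyes at (302,226) and (340,226) in the long well and the lid on. I'm moving to the lid grip point at about (577, 23.5) mm.

```bash
python3 -m handwheel '[[0.07,-0.01,0,0,0,0,-1],[0.15,-0.02,-0.02,0,0,0,-1],[0.23,-0.03,-0.08,0,0,0,-1],[0.27,-0.03,-0.17,0,0,0,-1],[0.27,-0.03,-0.27,0,0,0,-1],[0.27,-0.03,-0.37,0,0,0,-1],[0.27,-0.03,-0.47,0,0,0,-1],[0.27,-0.03,-0.56,0,0,0,-1],[0.27,-0.03,-0.61,0,0,0,-1],[0.27,-0.03,-0.61,0,0,0,-1]]'
python3 -m handwheel '[[0,0,0,0,0,0,-0.6],[0,0,0,0,0,0,-0.3],[0,0,0,0,0,0,0],[0,0,0,0,0,0,0.2],[0,0,0,0,0,0,0.4],[0,0,0,0,0,0,0.6],[0,0,0,0,0,0,0.8],[0,0,0,0,0,0,1],[0,0,0,0,0,0,1],[0,0,0,0,0,0,1]]'
```

```text
clock: 13.93
position: [0.5759, 0.0239, 0.1486]
eef_rot: [-3.13, 0.266, 0.007]
force: [0.3, 0.1, -0.1]
finger_gap: 0.993
grasp_force: 0.0
clock: 14.77
position: [0.5772, 0.0238, 0.1518]
eef_rot: [-3.13, 0.265, -0.001]
force: [-1.9, 0.1, 4.8]
finger_gap: 0.06
grasp_force: 59.1
```

```bash
python3 -m handwheel '[[0,0,0.01,0,0,0,1],[0,0,0.03,0,0,0,1],[0,0,0.07,0,0,0,1],[0,0,0.12,0,0,0,1],[0,0,0.19,0,0,0,1],[0,0,0.27,0,0,0,1],[0,0,0.35,0,0,0,1],[0,0,0.43,0,0,0,1],[0,0,0.49,0,0,0,1],[0,0,0.5,0,0,0,1]]'
python3 - <<'E'
from h import *
print(yaw(),r.observe()['position'])
im,d=look('wrist','w7'); W=wristpts(d)
H,S,V=cv2.split(cv2.cvtColor(im,cv2.COLOR_RGB2HSV))
red=((H<6)|(H>174))&(S>150)&(V>60)&(d>0)&(W[...,2]>.18)&(W[...,2]<.24)
p=W[red];print('red',cv2.minAreaRect((p[:,:2]*1000).astype(np.float32)),p.min(0),p.max(0))
print('pitch z(x)',np.polyfit(p[:,0],p[:,2],1))
E
```

```text
clock: 15.6
position: [0.5776, 0.0237, 0.2545]
eef_rot: [3.13, -0.266, 0.006]
force: [0.1, 0.3, -0.5]
finger_gap: 0.055
grasp_force: 58.5
(np.float64(-9.696820276912003), array([ 3.64034159e-03, -3.43220336e-04, -9.99993315e-01])) [0.57757423 0.02372082 0.25446809]
red ((574.6336669921875, 24.244609832763672), (6.3237810134887695, 58.13181686401367), 81.13814544677734) [0.54604083 0.01673719 0.1801363 ] [0.60356222 0.03158709 0.21750097]
pitch z(x) [-0.14561105  0.29355958]
```

View pics/w7.png

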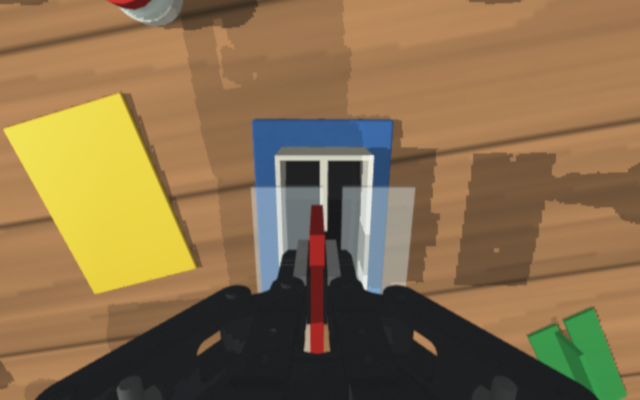

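The lid is alone in the grip, roughly level, with its edge at row 188; the mat is at (100,195) and the dish stayed put. Carrying it to the mat.

```bash
python3 -m handwheel '[[0.01,0.03,0,0,0,0.02,1],[0.02,0.08,0,0,0,0.05,1],[0.03,0.14,0,0,0,0.08,1],[0.045,0.21,0,0,0,0.11,1],[0.06,0.28,0,0,0,0.14,1],[0.075,0.35,0,0,0,0.17,1],[0.09,0.42,0,0,0,0.19,1],[0.105,0.49,0,0,0,0.21,1],[0.12,0.56,0,0,0,0.23,1],[0.136,0.63,0,0,0,0.25,1]]'
python3 -m handwheel '[[0.02,0.07,0,0,0,0.03,1],[0.04,0.14,0,0,0,0.06,1],[0.06,0.21,0,0,0,0.09,1],[0.08,0.28,0,0,0,0.12,1],[0.095,0.35,0,0,0,0.15,1],[0.11,0.42,0,0,0,0.18,1],[0.12,0.49,0,0,0,0.21,1],[0.13,0.54,0,0,0,0.24,1],[0.136,0.57,0,0,0,0.26,1],[0.136,0.57,0,0,0,0.26,1]]'
python3 - <<'E'
from h import *
print(yaw(),r.observe()['position'])
im,d=look('wrist','w8'); W=wristpts(d)
H,S,V=cv2.split(cv2.cvtColor(im,cv2.COLOR_RGB2HSV))
m=(H>22)&(H<35)&(S>130)&(d>0)&(W[...,2]<.03)
if m.sum(): print('mat',m.sum(),cv2.minAreaRect((W[m][:,:2]*1000).astype(np.float32)),np.median(W[m],0))
im,d=look('top','t8');n='top';W=pts(n,d);H,S,V=cv2.split(cv2.cvtColor(im,cv2.COLOR_RGB2HSV))
red=((H<6)|(H>174))&(S>150)&(d>0)&(W[...,2]>.15)
if red.any(): print(W[red].min(0),W[red].max(0),rect(n,red,.213))
g=(abs(W[...,2]-.173)<.012)&(d>0)&(abs(W[...,0]-.588)<.11)&(abs(W[...,1]-.25)<.08)
p=W[g]; A=np.linalg.lstsq(np.c_[p[:,:2],np.ones(len(p))],p[:,2],rcond=None)[0]; print('lid',g.sum(),cv2.minAreaRect((p[:,:2]*1000).astype(np.float32)),p.mean(0),A)
E
```

```text
clock: 16.48
position: [0.6045, 0.1514, 0.2514]
eef_rot: [-3.141, 0.058, 0.0]
force: [-0.7, 0.0, 0.0]
finger_gap: 0.057
grasp_force: 58.5
clock: 17.32
position: [0.6315, 0.265, 0.2512]
eef_rot: [-3.137, -0.157, 0.0]
force: [0.2, 0.3, -0.6]
finger_gap: 0.063
grasp_force: 58.5
(np.float64(5.7157250428090824), array([-1.89074096e-04,  1.81002543e-04, -9.99999966e-01])) [0.63150252 0.26502707 0.25123375]
mat 8786 ((620.0585327148438, 253.8153533935547), (136.33187866210938, 130.61476135253906), 5.613997936248779) [0.65389836 0.25174091 0.00555864]
[ 0.02821699 -0.77981517  0.16098006] [0.86362466 0.34742279 0.58293086] (array([-108.4, -974.9]), array([145.4,  28.1]), 89.94)
lid 272 ((589.019287109375, 251.78067016601562), (158.26651000976562, 83.490966796875), 5.770275592803955) [0.58707354 0.23633019 0.17089574] [0.00177025 0.0046565  0.168756  ]
```

View pics/w8.png

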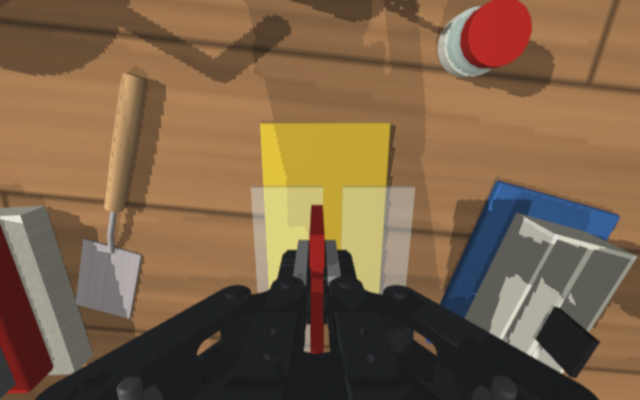

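The lid is over the mat at (328,200), and measures centred at (589,252) mm and level. Lowering it now.

```bash
python3 -m handwheel '[[0,0,-0.04,0,0,0,1],[0,0,-0.12,0,0,0,1],[0,0,-0.22,0,0,0,1],[0,0,-0.32,0,0,0,1],[0,0,-0.42,0,0,0,1],[0,0,-0.52,0,0,0,1],[0,0,-0.61,0,0,0,1],[0,0,-0.68,0,0,0,1],[0,0,-0.73,0,0,0,1],[0,0,-0.75,0,0,0,1]]'
python3 -m handwheel '[[0,0,-0.005,0,0,0,1],[0,0,-0.01,0,0,0,1],[0,0,-0.015,0,0,0,1],[0,0,-0.02,0,0,0,1],[0,0,-0.025,0,0,0,1],[0,0,-0.03,0,0,0,1],[0,0,-0.035,0,0,0,1],[0,0,-0.04,0,0,0,1],[0,0,-0.045,0,0,0,1],[0,0,-0.045,0,0,0,1]]'
python3 -m handwheel '[[0,0,-0.003,0,0,0,1],[0,0,-0.006,0,0,0,1],[0,0,-0.009,0,0,0,1],[0,0,-0.012,0,0,0,1],[0,0,-0.012,0,0,0,1],[0,0,-0.012,0,0,0,1],[0,0,-0.012,0,0,0,1],[0,0,-0.012,0,0,0,1],[0,0,-0.012,0,0,0,1],[0,0,-0.012,0,0,0,1]]'
```

```text
clock: 18.25
position: [0.631, 0.2633, 0.0998]
eef_rot: [3.137, 0.153, -0.003]
force: [-0.1, 0.2, -1.0]
finger_gap: 0.061
grasp_force: 58.5
clock: 19.08
position: [0.6314, 0.2638, 0.0922]
eef_rot: [-3.138, -0.154, 0.0]
force: [-0.1, 0.4, 0.3]
finger_gap: 0.061
grasp_force: 58.5
clock: 19.92
position: [0.6314, 0.2638, 0.0901]
eef_rot: [-3.138, -0.154, -0.0]
force: [-0.6, 0.1, -1.6]
finger_gap: 0.063
grasp_force: 58.5
```

```bash
python3 -m handwheel '[[0,0,-0.002,0,0,0,1],[0,0,-0.004,0,0,0,1],[0,0,-0.006,0,0,0,1],[0,0,-0.006,0,0,0,1],[0,0,-0.006,0,0,0,1],[0,0,-0.006,0,0,0,1],[0,0,-0.006,0,0,0,1],[0,0,-0.006,0,0,0,1],[0,0,-0.006,0,0,0,1],[0,0,-0.006,0,0,0,1]]'
```

```text
clock: 20.75
position: [0.6315, 0.2638, 0.0898]
eef_rot: [-3.138, -0.154, -0.001]
force: [-5.3, -0.6, 9.6]
finger_gap: 0.06
grasp_force: 60.4
```

Contact. Release and rise.

```bash
python3 -m handwheel '[[0,0,0,0,0,0,0.7],[0,0,0,0,0,0,0.5],[0,0,0,0,0,0,0.3],[0,0,0,0,0,0,0],[0,0,0,0,0,0,-0.3],[0,0,0,0,0,0,-0.6],[0,0,0,0,0,0,-1],[0,0,0,0,0,0,-1],[0,0,0,0,0,0,-1],[0,0,0,0,0,0,-1]]'
python3 -m handwheel '[[0,0,0.03,0,0,0,-1],[0,0,0.1,0,0,0,-1],[0,0,0.2,0,0,0,-1],[0,0,0.3,0,0,0,-1],[0,0,0.4,0,0,0,-1],[0,0,0.5,0,0,0,-1],[0,0,0.6,0,0,0,-1],[0,0,0.7,0,0,0,-1],[0,0,0.75,0,0,0,-1],[0,0,0.75,0,0,0,-1]]'
python3 - <<'E'
from h import *
im,d=look('wrist','w9'); W=wristpts(d)
H,S,V=cv2.split(cv2.cvtColor(im,cv2.COLOR_RGB2HSV))
red=((H<6)|(H>174))&(S>150)&(d>0)&(W[...,2]>.04)&(W[...,2]<.055)&(abs(W[...,1]-.26)<.05)
p=W[red]; print('fin',cv2.minAreaRect((p[:,:2]*1000).astype(np.float32)),p.mean(0))
look('scene','s9'); look('top','t9')
E
```

```text
clock: 21.58
position: [0.6314, 0.2638, 0.0888]
eef_rot: [-3.138, -0.154, 0.0]
force: [-0.3, -0.2, 0.0]
finger_gap: 0.998
grasp_force: 0.0
clock: 22.42
position: [0.632, 0.264, 0.2425]
eef_rot: [-3.137, -0.154, -0.007]
force: [0.2, -0.8, -0.7]
finger_gap: 0.999
grasp_force: 0.0
fin ((607.3861083984375, 261.3336181640625), (98.83434295654297, 3.8086464405059814), 5.712787628173828) [0.60958194 0.26150864 0.04530683]
```

View pics/s9.png

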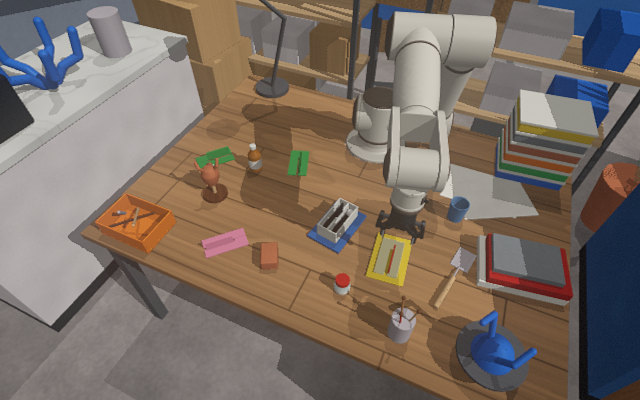

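The dish is on the board at (337,222) and the lid lies fin up on the mat at (390,258). The gripper is clear of both and the bystanders look unmoved.

```bash
python3 -c "
from plant import r
print(r.sign_off())"
```

```text
the job is handed in; nothing more can be done
None
```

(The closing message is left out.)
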